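Click the hot plate to low and start it

ROBOT

A 6-joint arm with a two-finger parallel gripper is mounted at the origin on the work surface. World frame = base frame: x ahead of the robot, y to its left, z up, the work surface at z = 0. Lengths are in m, angles in rad, forces in N, time in s.
With the tool pointing down it reaches from about 0.35 to 0.85 m from the base axis. Payload 8.1 kg.
Tool frame: the origin (TCP) lies between the finger pads; the fingertips stand 14 mm ahead of it and the grasp point (between the pads) lies 5 mm behind it (tip_extent is the distance from the TCP to the fingertips, in m); z points along the fingers, y is the line along which they close (so a half turn about z gives the same grasp; the last joint's range is limited). The gripper opens to 85 mm and grips with 20 to 120 N. Pads are 22 mm wide; open, the fingers measure 114 mm over their backs; the gripper's body (76 mm by 85 mm) begins 54 mm behind the grasp point. The pads swing forward as they close: fully open they stand 13 mm farther back than shut.
Start: joints at [1.097, 0.13, 1.488, -0, 1.523, -0.085], TCP at [0.227, 0.555, 0.245] pointing down, gripper open.
Joint ranges: [-2.96, 2.96], [-0.89, 2.26], [0.02, 2.5], [-1.34, 4.48], [0, 2.73], [-2.66, 2.66]. Speed limits (rad/s): [2.39, 2.39, 2.79, 3.14, 3.14, 3.14].

INTERFACE

Orientations are given as a 3x3 rotation matrix whose columns are the frame's x, y, z axes.
In Python, from bench import * gives the robot as it stands.
- The arm moves only by the tool servo_tool, never from a script. Its argument "increments" is a list of rows, each a list of 5 numbers: the closure, from -1 (fully open) to 1 (shut), then the shift along the tool's x, y, z in m, then the turn about the tool's z in degrees. A call has exactly 5 rows; each row is the pose to reach, as a shift and turn from the pose commanded when the call began, along the tool's axes at that moment; what a row does not reach only later rows make up. A row lasts 1/8 s, in which the tool goes at most 62.5 mm and 10.7 degrees, less where a joint would pass 70% of its speed; a pose out of reach is approached as far as the arm can. A call with a gripper value outside its range is refused whole. The fingers move at their own pace and stop on an object; "squeeze" is the grip in N (left out, the last holds). Time passes only in rows, so rows that repeat a pose let the fingers close, or fill a call up. It gives the time, the measured TCP pose, the force, the opening and the grip force at its end, in the units of the state.
- observe(): the state, without advancing time (a new reading comes with each control period).
- read_camera(name): name is "scene" or "top"; returns the picture (480x640x3 uint8, blue, green, red); there is no depth.
- camera_model(name): a dict with "vfov" (degrees; the focal length in pixels is half the picture's height over the tangent of half this angle, whatever the lens; pixels are square), "cx", "cy" (the principal point, pixels), "world_to_cam" (4x4, takes a point from world to camera coordinates). Camera axes: x right, y down, z forward; pixel columns grow to the right and rows downward; lengths in m; the calibration is good to about 2 mm. A picture is of the moment at which its call begins. camera_model takes no time and is no camera call.
- job_done(): hands the job in; it is judged then, once.
The state is a dict: "time_s": time; "q": joint angles; "joint_velocities": joint speeds; "tau": joint torques, N m; "tcp_pos": TCP position; "tcp_rot": TCP orientation; "contact_force": force on the tool from outside, world axes, zero at the start; "torque": the same for the moment, N m; "grip_width": finger opening in m; "grip_force": force on a finger pad.
Only numpy, scipy, OpenCV 4.12 (cv2) and the standard library are available. Lean on these libraries where they do the work, as an engineer would, in place of code of your own. Each camera call takes 0.05 s, during which the arm holds its last target. There are 200 camera calls.

TASK

Switch the hot plate on at low: with a fingertip pressed on the knurled thumbwheel, rub its top away from the front edge until it clicks into the next position, one click only and never on to the second. Then press the round start button beside it fully down and let it come back up. Nothing is to be picked up: leave the saucepan, jar, spoon, mug and the other kitchen things standing where they are.

Things in the scene. Friction and masses are not known exactly. Their poses are not given: they have to be found in the camera images.
- dial (a joint): angle (rad) of the thumbwheel: off = 0 (start), first click, low = 0.6, second click, high = 1.2; grows as the top of the wheel moves away from the front edge, towards the cooking disc. One click is 22 mm of rim travel. It resists with up to about 2 N at the rim, tips over at 0.3 and falls by itself to 0.6; past 0.9 it goes on to 1.2. Released in between, it settles in the nearest click
- dial_mount (a joint): how far (m) the whole wheel is pressed down on its springs: 0 = up, 0.004 = bottomed. It begins to sink at about 3 N and takes 2 N more for each mm (about 7 N at 2 mm). Pressed 1 to 3 mm, a fingertip carries the rim along without slipping
- dial_axle (a point): centre of the thumbwheel: a grey knurled roller 72 mm in diameter and 30 mm wide, its ribbed crown 16 mm wide, in a slot of the hot plate's front control deck. Its axle is level and runs left-right (y); only the top 12 mm of the wheel stand above the deck, inside a steel bezel 80 x 46 mm that is 5 mm high
- dial_mark (a point): the one bright metal rib on the wheel's rim (3 mm wide, 24 mm long), which shows the setting: 20 mm to the front of the top when off, at the very top when low, 20 mm to the rear when high
- dial_apex (a point): fixed point at the very top of the unpressed wheel, mid-width, 82 mm above the table and 12 mm above the deck. x points level from the hot plate's front edge (the side facing the robot) to its rear, the way the top of the wheel must travel; y to its left along the wheel's axle, z up
- start (a joint): travel (m) of the round steel-capped start button on the same deck, to the right of the wheel: 0 = up, 0.006 = fully down. It springs back when let go; fully down takes 5 N
- button_seat (a point): fixed point at the centre of the top of the released start button, 92 mm above the table; same axes as dial_apex, and 105 mm to its right (along -y). The cap is 26 mm across in a black collar 42 mm across whose top lies 10 mm below this point; a press travels 6 mm straight down
- stove: portable electric hot plate, white, 270 mm front to rear, 280 mm wide, deck 70 mm high, fixed to the table; dark cooking disc 156 mm across at the rear, 82 mm high. Origin on the table under its middle, x from front to rear, y to its left, z up
- pan: shallow enamel saucepan, 124 mm across, 40 mm high, standing on the cooking disc, its 45 mm stub handle sticking out to one side; a bystander; origin at its underside
- jar: small lidded spice jar, 34 mm across, 50 mm high, standing on the control deck beside the wheel; a bystander; origin at its underside
- spoon: steel spoon, 170 mm long, lying on the table between the robot and the hot plate; a bystander; origin at its underside
- mug: enamel mug, 76 mm across, 75 mm high, standing on the table beside the hot plate; a bystander; origin at its underside
- mortar: heavy stone mortar, 150 mm across, 85 mm high, pestle leaning in it to 145 mm; a bystander; origin at its underside
- plates: two stacked enamel plates, 230 mm across, 28 mm high in all; a bystander; origin at its underside
- keeper: plastic food keeper with lid, 136 x 176 x 89 mm; a bystander; origin at its underside

How it is judged:
By the outcome, as a careful person would: the job done as asked, in the order asked, and still so for the second after the job is handed in, with the robot touching nothing.
It also fails if it takes over 40 s, if anything falls off the work surface, if the arm or the gripper's body presses on something with over 40 N, if the wrist force passes 120 N, or if a joint passes its speed limit or range.

## Working session

There is one attempt and no reset: what is moved stays moved. The work goes in short steps, Python scripts to look and compute and a tool call to move; the robot and the scene stay as the last step left them, time stands still between calls to the robot, and variables do not carry over. Pictures are saved under pics/ and viewed, at most 10 in all, crops included, and the job is handed in when it is done.

Besides the shell and the picture viewer there is one more tool, called after "Call:" as name(argument=value, ...) on one line, values as JSON. servo_tool: Moves the arm, as the interface text tells. Its arguments: {"type":"object","properties":{"increments":{"type":"array"},"squeeze":{"type":"number"}},"required":["increments"]}

```bash
mkdir -p pics; python3 - <<'E'
from bench import *
import cv2
for n in ("scene","top"):
    cv2.imwrite(f"pics/{n}0.png",read_camera(n)); print(n,camera_model(n))
s=observe(); print(s)
E
```

```text
scene {'vfov': 45.94017312364832, 'cx': 310.1347518884373, 'cy': 245.31081970723667, 'world_to_cam': array([[ 0.78580674,  0.618153  ,  0.0198653 , -0.38456657],
       [ 0.47696839, -0.58525772, -0.65572445, -0.21528269],
       [-0.39371172,  0.52474782, -0.7547389 ,  1.68629179],
       [ 0.        ,  0.        ,  0.        ,  1.        ]])}
top {'vfov': 52.41663237882146, 'cx': 322.5058840928565, 'cy': 249.12362492747926, 'world_to_cam': array([[-1.79108645e-02, -9.99835882e-01, -2.72204583e-03,
        -1.49835438e-02],
       [-9.89847135e-01,  1.81157365e-02, -1.40976842e-01,
         5.37721387e-01],
       [ 1.41003017e-01,  1.69392152e-04, -9.90009152e-01,
         1.17114589e+00],
       [ 0.00000000e+00,  0.00000000e+00,  0.00000000e+00,
         1.00000000e+00]])}
{'time_s': 0.1, 'q': array([ 1.09660282e+00,  1.31073527e-01,  1.48916599e+00, -2.32585475e-05,
        1.52300243e+00, -8.54090606e-02]), 'joint_velocities': array([ 0.00092712, -0.00078893, -0.00121114, -0.00069914,  0.00016326,
       -0.00066442]), 'tau': array([ 4.46464310e-04, -5.70962799e+01, -5.01934218e+01, -2.94946431e-04,
        8.47851421e-03,  3.54397753e-05]), 'tcp_pos': array([0.22721532, 0.55480688, 0.24435896]), 'tcp_rot': array([[-9.25370903e-01,  3.79062205e-01, -7.32435373e-04],
       [ 3.79062894e-01,  9.25369730e-01, -1.47792425e-03],
       [ 1.17548299e-04, -1.64526717e-03, -9.99998640e-01]]), 'contact_force': array([-0.65258656, -0.20514343, -0.64430842]), 'torque': array([-0.02341885, -0.00094249, -0.01932867]), 'grip_force': 0.0, 'grip_width': 0.08537515693470683}
```

View pics/scene0.png

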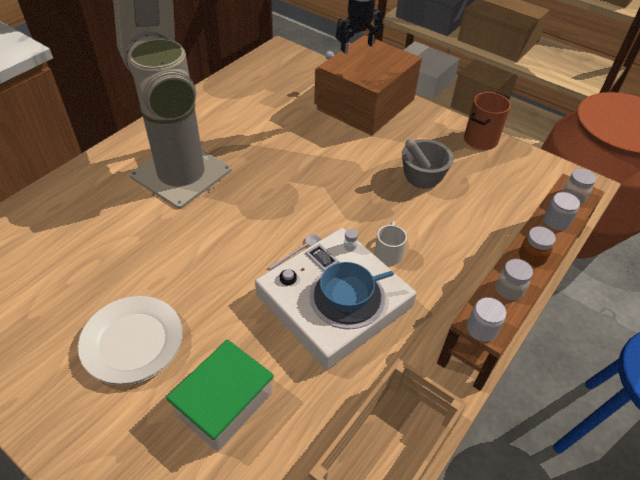

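View pics/top0.png

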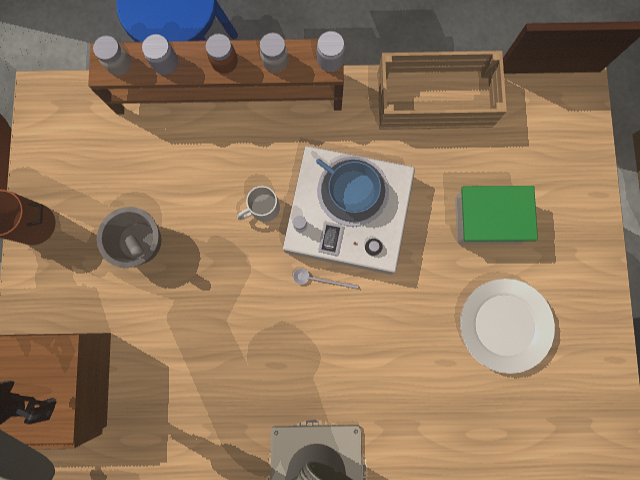

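The top view shows the wheel bezel near (331,238), the button at (374,247) and the jar at (299,223). The wooden box is at the lower left, beneath the gripper. I'll zoom in next.

```bash
python3 - <<'E'
import cv2,numpy as np
a=cv2.imread("pics/top0.png")[195:285,275:405]; b=cv2.imread("pics/scene0.png")[220:300,255:385]
a=cv2.resize(a,None,fx=6,fy=6,interpolation=cv2.INTER_CUBIC)[:540,:780]
cv2.imwrite("pics/topc.png",a)
b=cv2.resize(b,None,fx=6,fy=6,interpolation=cv2.INTER_CUBIC); cv2.imwrite("pics/scc.png",b)
E
```

```text
(no output)
```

View pics/topc.png

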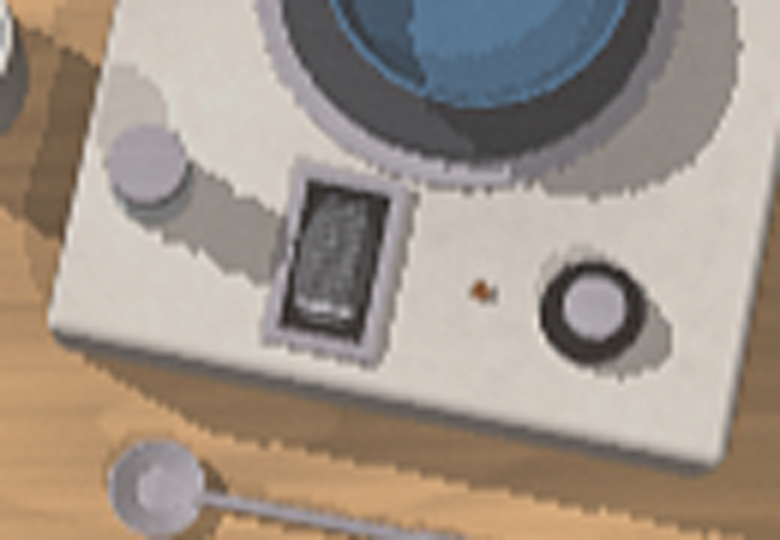

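View pics/scc.png

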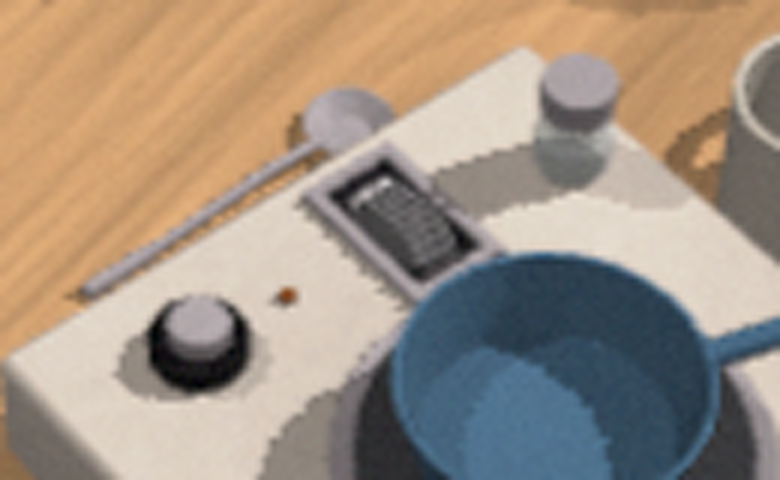

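```bash
cat > h.py <<'E'
from bench import *
import numpy as np
def proj(n,P):
    c=camera_model(n);f=240/np.tan(np.radians(c["vfov"]/2));M=c["world_to_cam"]
    p=np.atleast_2d(P)@M[:3,:3].T+M[:3,3]
    return p[:,:2]/p[:,2:]*f+[c["cx"],c["cy"]]
E
python3 - <<'E'
from h import *
from scipy.optimize import least_squares
b=[(.04,.023,-.007),(.04,-.023,-.007),(-.04,-.023,-.007),(-.04,.023,-.007),(0,-.105,.01)]
L=np.array(b)
T=np.array([(298,160),(413,183),(380,365),(262,343),(595,306)])/6-.42+[275,195]
S=np.array([(500,247),(418,300),(305,195),(383,142),(200,326)])/6-.42+[255,220]
def W(v,L):
    c,s=np.cos(v[2]),np.sin(v[2]);return np.array(L)@np.array([[c,-s,0],[s,c,0],[0,0,1]]).T+[v[0],v[1],.082]
def r(v,w):
    o=[]
    if 't' in w:o.append(proj("top",W(v,L))-T)
    if 's' in w:o.append(proj("scene",W(v,L))-S)
    return np.concatenate(o).ravel()
for w in('t','s','ts'):
    q=least_squares(r,[.5,0,0],args=(w,)); print(w,q.x,np.degrees(q.x[2]),np.round(q.fun,1))
v=q.x;print("button",W(v,[(0,-.105,.01)]),"mark px",proj("top",W(v,[(-.02,0,-.006)])), "cand", (np.array([323,312])/6-.42+[275,195]))
E
```

```text
t [ 0.55809374 -0.04519056 -0.21158545] -12.12295342153389 [ 0.4 -0.7 -0.1 -1.  -0.9  0.9 -0.   0.9  0.6 -0.1]
s [ 0.55717657 -0.04391837 -0.20380131] -11.676954856160982 [ 1.4  0.8  0.8  1.3 -1.7 -0.9 -0.5 -0.9 -0.1 -0.5]
ts [ 0.55775251 -0.04470763 -0.20819097] -11.92846363141271 [ 0.1 -0.6 -0.4 -0.9 -1.   1.  -0.2  1.1  0.5 -0.1  1.4  1.2  0.7  1.7
 -1.7 -0.6 -0.5 -0.6 -0.2 -0.3]
button [[ 0.53605004 -0.1474403   0.092     ]] mark px [[329.05403387 246.44062491]] cand [328.41333333 246.58      ]
```

```bash
cat >> h.py <<'E'
yaw=-.208; A=np.array([.5577,-.0446,.082]); X=np.array([np.cos(yaw),np.sin(yaw),0]); Y=np.array([-X[1],X[0],0])
def go(P):
    s=observe();R=s["tcp_rot"];t=s["tcp_pos"]
    print("shift",np.round(R.T@(np.array(P)-t)*1000,1),"mm turn",np.round(np.degrees(np.arctan2(*(R[:2,0]@np.c_[X[:2],Y[:2]]*[-1,-1])[::-1])),2),"at",s["tcp_pos"].round(4),"F",s["contact_force"].round(1),"w",round(s["grip_width"],4),"t",s["time_s"])
E
python3 -c "
from h import *
go(A-.009*X+[0,0,.07])"
```

```text
shift [-524.2 -430.9   93. ] mm turn -10.36 at [0.2272 0.5548 0.2444] F [-0.7 -0.2 -0.6] w 0.0854 t 0.1
```

Call:
servo_tool(increments=[[1, -46, 0, 0, 0], [1, 0, 0, 0, 0], [1, 0, 0, 0, 0], [1, 0, 0, 0, 0], [1, 0, 0, 0, 0]], squeeze=20)

```text
time_s: 0.72
tcp_pos: [0.2271, 0.5553, 0.2451]
tcp_rot: [[-0.926, 0.378, 0.0], [0.378, 0.926, -0.0], [-0.0, -0.0, -1.0]]
contact_force: [-0.1, -0.4, -0.0]
grip_width: -0.0001
grip_force: 0.0
```

I wrote row 1 of that call in mm instead of m. The per-row cap limited it, and the arm went back to its start pose without contact. From here every shift is in metres.

Call:
servo_tool(increments=[[1, -0.046, -0.038, 0, -2], [1, -0.092, -0.076, 0, -4], [1, -0.138, -0.114, 0, -6], [1, -0.184, -0.152, 0, -8], [1, -0.23, -0.19, 0, -10.4]])

```text
time_s: 1.35
tcp_pos: [0.3688, 0.2907, 0.2455]
tcp_rot: [[-0.979, 0.203, 0.001], [0.203, 0.979, 0.0], [-0.001, 0.0, -1.0]]
contact_force: [-0.5, -0.3, 0.2]
grip_width: 0.0001
grip_force: 0.0
```

```bash
python3 -c "
from h import *
go(A-.009*X+[0,0,.07])"
```

```text
shift [-244.1 -289.8   93.6] mm turn 0.18 at [0.3688 0.2907 0.2455] F [-0.5 -0.3  0.2] w 0.0001 t 1.35
```

Call:
servo_tool(increments=[[1, -0.036, -0.044, 0, 0], [1, -0.072, -0.087, 0, 0], [1, -0.108, -0.13, 0, 0], [1, -0.144, -0.174, 0, 0], [1, -0.18, -0.217, 0, 0]])

```text
time_s: 1.98
tcp_pos: [0.5004, 0.0411, 0.2456]
tcp_rot: [[-0.979, 0.205, 0.001], [0.205, 0.979, -0.0], [-0.001, 0.0, -1.0]]
contact_force: [0.4, 0.7, 0.6]
grip_width: -0.0
grip_force: 0.0
```

Call:
servo_tool(increments=[[1, -0.032, -0.036, 0, 0], [1, -0.064, -0.072, 0.03, 0], [1, -0.064, -0.072, 0.06, 0], [1, -0.064, -0.072, 0.09, 0], [1, -0.064, -0.072, 0.09, 0]])

```text
time_s: 2.6
tcp_pos: [0.5454, -0.0405, 0.1524]
tcp_rot: [[-0.979, 0.206, -0.006], [0.206, 0.979, 0.001], [0.006, -0.0, -1.0]]
contact_force: [0.6, 1.2, 0.6]
grip_width: -0.0002
grip_force: 0.0
```

```bash
python3 - <<'E'
from h import *
import cv2
go(A-.009*X+[0,0,.014])
a=read_camera("top")[175:275,270:400]; b=read_camera("scene")[200:300,255:385]
cv2.imwrite("pics/c1.png",cv2.resize(np.vstack([a,b]),None,fx=3,fy=3,interpolation=2))
for n in("top","scene"): print(n,proj(n,np.array(observe()["tcp_pos"])-[0,0,.014]))
E
```

```text
shift [-4.2 -1.5 56.4] mm turn 0.06 at [ 0.5454 -0.0405  0.1524] F [0.6 1.2 0.6] w -0.0002 t 2.6
top [[329.3190326  238.01803918]]
scene [[320.06675992 235.44172672]]
```

View pics/c1.png

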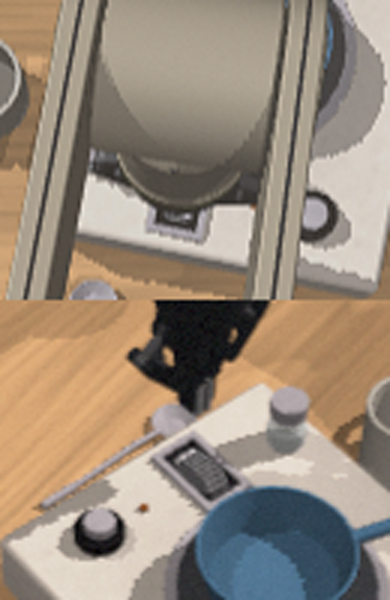

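The scene view shows the fingertip at about (323,235), matching the predicted (320,235). It has clear space in front of the jar and pan, so I'll descend.

Call:
servo_tool(increments=[[1, -0.004, -0.001, 0.02, 0], [1, -0.004, -0.001, 0.038, 0], [1, -0.004, -0.001, 0.05, 0], [1, -0.004, -0.001, 0.05, 0], [1, -0.004, -0.001, 0.05, 0]])

```text
time_s: 3.32
tcp_pos: [0.5514, -0.0426, 0.1056]
tcp_rot: [[-0.979, 0.206, 0.0], [0.206, 0.979, -0.0], [-0.0, -0.0, -1.0]]
contact_force: [0.4, 0.3, 0.5]
grip_width: 0.0002
grip_force: 0.0
```

```bash
python3 - <<'E'
from h import *
go(A-.009*X+[0,0,.014])
E
```

```text
shift [ 2.5 -0.6  9.6] mm turn 0.04 at [ 0.5514 -0.0426  0.1056] F [0.4 0.3 0.5] w 0.0002 t 3.325
```

Call:
servo_tool(increments=[[1, 0.002, 0, 0.004, 0], [1, 0.002, 0, 0.007, 0], [1, 0.002, 0, 0.009, 0], [1, 0.002, 0, 0.01, 0], [1, 0.002, 0, 0.01, 0]])

```text
time_s: 3.95
tcp_pos: [0.5496, -0.0422, 0.0957]
tcp_rot: [[-0.979, 0.206, 0.001], [0.206, 0.979, -0.0], [-0.001, 0.0, -1.0]]
contact_force: [-1.5, -0.2, 3.1]
grip_width: -0.0
grip_force: 1.5
```

Call:
servo_tool(increments=[[1, 0, 0, 0.001, 0], [1, 0, 0, 0.002, 0], [1, 0, 0, 0.002, 0], [1, 0, 0, 0.002, 0], [1, 0, 0, 0.002, 0]])

```text
time_s: 4.58
tcp_pos: [0.5498, -0.0423, 0.094]
tcp_rot: [[-0.979, 0.206, 0.001], [0.206, 0.979, -0.0], [-0.001, 0.0, -1.0]]
contact_force: [-0.9, 0.6, 5.7]
grip_width: 0.0002
grip_force: 3.1
```

Call:
servo_tool(increments=[[1, -0.002, 0, 0.0003, 0], [1, -0.004, 0, 0.0003, 0], [1, -0.006, 0, 0.0003, 0], [1, -0.008, 0, 0.0003, 0], [1, -0.01, 0, 0.0003, 0]])

```text
time_s: 5.2
tcp_pos: [0.5597, -0.0445, 0.0938]
tcp_rot: [[-0.979, 0.206, 0.001], [0.206, 0.979, -0.0], [-0.001, -0.0, -1.0]]
contact_force: [-0.2, -0.5, 7.6]
grip_width: 0.0002
grip_force: 3.5
```

Call:
servo_tool(increments=[[1, -0.002, 0, 0, 0], [1, -0.004, 0, 0, 0], [1, -0.006, 0, 0, 0], [1, -0.008, 0, 0, 0], [1, -0.01, 0, 0, 0]])

```text
time_s: 5.82
tcp_pos: [0.57, -0.0467, 0.094]
tcp_rot: [[-0.979, 0.206, 0.002], [0.206, 0.979, -0.001], [-0.002, -0.0, -1.0]]
contact_force: [0.6, -0.4, 5.6]
grip_width: -0.0001
grip_force: 2.9
```

Call:
servo_tool(increments=[[1, 0, 0, -0.006, 0], [1, 0, 0, -0.02, 0], [1, 0.003, -0.03, -0.04, 0], [1, 0.008, -0.07, -0.04, 0], [1, 0.012, -0.105, -0.04, 0]])

```text
time_s: 6.45
tcp_pos: [0.5353, -0.1476, 0.1342]
tcp_rot: [[-0.979, 0.205, 0.001], [0.205, 0.979, -0.0], [-0.001, -0.0, -1.0]]
contact_force: [0.7, -0.1, 1.1]
grip_width: 0.0001
grip_force: 0.0
```

```bash
python3 - <<'E'
from h import *
import cv2
go(A-.105*Y+[0,0,.024+.006])
b=read_camera("scene")[200:300,255:385]
cv2.imwrite("pics/c2.png",cv2.resize(b,None,fx=6,fy=6,interpolation=2))
E
```

```text
shift [-0.6  0.4 22.2] mm turn 0.06 at [ 0.5353 -0.1476  0.1342] F [ 0.7 -0.1  1.1] w 0.0001 t 6.45
```

View pics/c2.png

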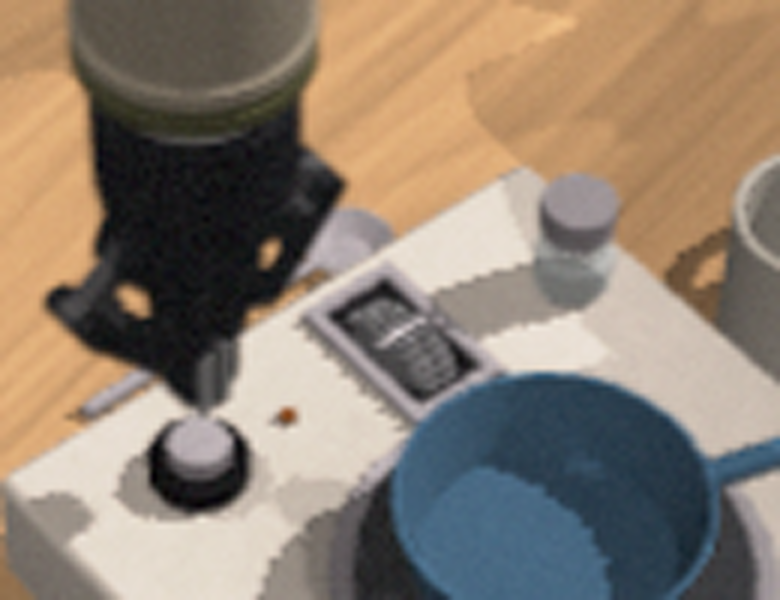

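The bright rib now sits mid-bezel at crop (400,335), so the wheel is at low and the jar and pan are undisturbed. Next is the button press.

Call:
servo_tool(increments=[[1, 0, 0, 0.015, 0], [1, 0, 0, 0.025, 0], [1, 0, 0, 0.029, 0], [1, 0, 0, 0.032, 0], [1, 0, 0, 0.033, 0]])

```text
time_s: 7.12
tcp_pos: [0.5355, -0.1459, 0.1]
tcp_rot: [[-0.979, 0.205, -0.0], [0.205, 0.979, 0.001], [0.001, 0.001, -1.0]]
contact_force: [-5.1, 3.8, 7.4]
grip_width: 0.0
grip_force: 3.6
```

Call:
servo_tool(increments=[[1, 0, 0, 0.001, 0], [1, 0, 0, 0.0015, 0], [1, 0, 0, 0.002, 0], [1, 0, 0, 0.002, 0], [1, 0, 0, 0.002, 0]])

```text
time_s: 7.75
tcp_pos: [0.5356, -0.1459, 0.0998]
tcp_rot: [[-0.979, 0.205, -0.0], [0.205, 0.979, 0.001], [0.0, 0.001, -1.0]]
contact_force: [-10.7, 6.1, 17.5]
grip_width: -0.0
grip_force: 8.7
```

The button bottomed: the tip is 6 mm down at 17 N and has stopped moving. I'll release it.

Call:
servo_tool(increments=[[1, 0, 0, -0.005, 0], [1, 0, 0, -0.015, 0], [1, 0, 0, -0.04, 0], [1, 0.02, -0.01, -0.08, 0], [1, 0.06, -0.02, -0.12, 0]])

```text
time_s: 8.38
tcp_pos: [0.4727, -0.1541, 0.2195]
tcp_rot: [[-0.979, 0.205, 0.001], [0.205, 0.979, -0.001], [-0.001, -0.0, -1.0]]
contact_force: [0.4, -0.4, 1.4]
grip_width: -0.0002
grip_force: 0.0
```

Call:
servo_tool(increments=[[1, 0.03, -0.03, 0, 0], [1, 0.04, -0.06, 0, 0], [1, 0.04, -0.08, 0, 0], [1, 0.04, -0.08, 0, 0], [1, 0.04, -0.08, 0, 0]])

```text
time_s: 9.0
tcp_pos: [0.4173, -0.2235, 0.2181]
tcp_rot: [[-0.979, 0.206, 0.0], [0.206, 0.979, 0.0], [-0.0, 0.0, -1.0]]
contact_force: [-0.3, 0.6, -0.0]
grip_width: -0.0
grip_force: 0.0
```

```bash
python3 - <<'E'
from h import *
import cv2
b=read_camera("scene")[200:300,255:385]
cv2.imwrite("pics/c3.png",cv2.resize(b,None,fx=6,fy=6,interpolation=2))
E
```

```text
(no output)
```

View pics/c3.png

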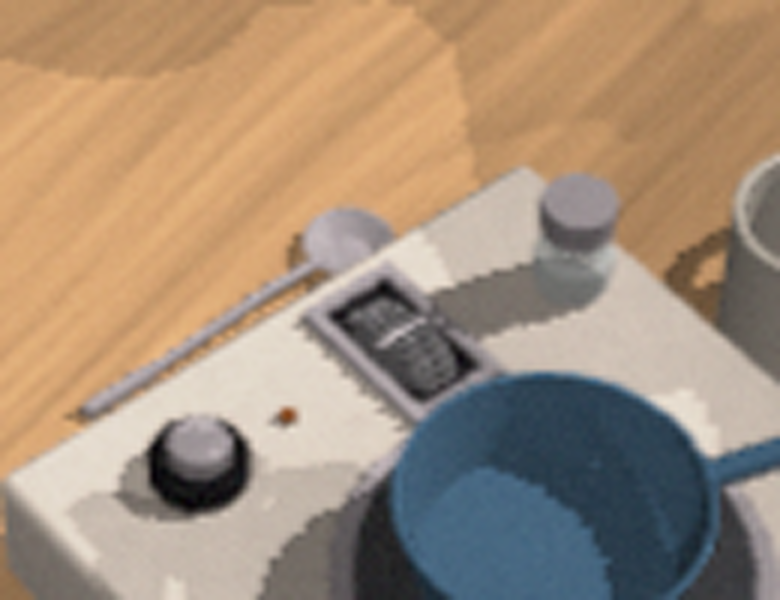

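The rib is still mid-bezel at (400,335), the button is back up at (200,445), and the bystanders haven't moved.

```bash
python3 -c "
from bench import *
print(job_done())"
```

```text
the job is handed in; nothing more can be done
None
```

The hot plate is on at low: the wheel moved one click, then the start button was pressed fully down and came back up. In the last picture the spoon, jar, pan and mug stand where they were; I've handed the job in, and it returned no verdict.

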